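# Pack the calibration kit into the sloping tray

### The arm

A 7-joint arm with a two-finger parallel gripper is mounted at the origin on a cart in front of the work surface, level with it; the furniture and walls round the work are solid. World frame = base frame: x ahead of the robot, y to its left, z up, the work surface at z = 0. Lengths are in m, angles in degrees, forces in N, time in s.
With the tool pointing down it reaches from about 0.425 to 0.875 m from the base axis. Payload 4.7 kg.
Tool frame: the origin (TCP) lies at the very end of the fingers, on their centre line; the grasp point (between the pads) lies 19 mm behind it; z points along the fingers, y is the line along which they close (so a half turn about z gives the same grasp; the last joint's range is limited). The gripper opens to 87 mm and grips with 3 to 60 N. Pads are 19 mm wide; open, the fingers measure 117 mm over their backs; the gripper's body (75 mm by 190 mm) begins 51 mm behind the grasp point.
Start: joints at [-70.583, 18.392, -4.016, 83.108, 1.295, 78.541, -3.26], TCP at [0.207, 0.616, 0.223] pointing down, gripper open.
Joint ranges: [-163.93, 163.93], [-17.29, 119.83], [-79.2, 71.16], [3.27, 140.29], [-89.18, 269.18], [5.43, 117.66], [-154.24, 154.24]. Speed limits (degrees/s): [147.25, 147.25, 180, 180, 180, 180, 180].

### API

Orientations are given as [roll, pitch, yaw] about the fixed x, y, z axes, in that order (R = Rz(yaw) Ry(pitch) Rx(roll)).
In Python, from cell import get_obs, eyes, env gives the robot as it stands.
- The arm moves only by the tool servo_tool, never from a script. Its argument "series" is a list that holds one entry, the list of rows, each a list of 7 numbers: the shift along the tool's x, y, z in units of 300 mm (1.0 is 300 mm), then the turn, a rotation vector about the tool's x, y, z in units of pi rad (1.0 is pi rad), then the opening, from 0 (shut) to 1 (fully open). In form: [[[tx, ty, tz, wx, wy, wz, gripper], ...]]. A call has 1 to 12 rows; each row is the pose to reach, as a shift and turn from the pose commanded when the call began, along the tool's axes at that moment, turning the shorter way round; what a row does not reach only later rows make up. A row lasts 1/12 s, in which the tool goes at most 41.7 mm and 7.16 degrees, less where a joint would pass 70% of its speed; a pose out of reach is approached as far as the arm can. A call with a number of a shift or a turn outside -1 to 1 is refused whole. A call with a gripper value outside its range is refused whole. The fingers move at their own pace and stop on an object; "grip_force" is the grip in N (left out, the last holds). Time passes only in rows, so rows that repeat a pose let the fingers close. It gives the time, the measured TCP pose, the force, the opening and the grip force at its end, in the units of the state.
- get_obs(): the state, without advancing time (a new reading comes with each control period).
- eyes.read_camera(name): name is "scene" or "top" or "wrist"; returns a dict with "frame" (384x512x3 uint8, red, green, blue), "depth" (384x512 float32, m along the optical axis (not along the pixel's ray), 0 where there is no reading), "fx", "fy", "cx", "cy" (pixels), "distortion" ([k1, k2, p1, p2, k3] as OpenCV has them; the pictures are not rectified), "origin" and "rotation" of the camera in the world; the wrist camera has in their place "mount" (4x4, takes a point from camera to tool coordinates, whose origin is the TCP and whose axes are the flange's). Camera axes: x right, y down, z forward; pixel columns grow to the right and rows downward; lengths in m; the calibration is good to about 2 mm. A picture is of the moment at which its call begins: read the wrist's pose just before it.
- env.sign_off(): hands the job in; it is judged then, once.
The state is a dict: "time_s": time; "qpos": joint angles; "joint_velocities": joint speeds; "effort": joint torques, N m; "tool_pos": TCP position; "tool_rot": TCP orientation; "force": force on the tool from outside, world axes, zero at the start; "wrist_torque": the same for the moment, N m; "grip_width": finger opening in m; "grasp_force": force on a finger pad.
Only numpy, scipy, OpenCV 4.12 (cv2) and the standard library are available. Lean on these libraries where they do the work, as an engineer would, in place of code of your own. Each camera call takes 0.05 s, during which the arm holds its last target. There are 200 camera calls.

### The job

Pack the kit into the sloping tray: move the small can that already stands in the tray along to make room, then set in beside it the large can and the steel block that stand left and right of the tray. All three must finish standing squarely on the tray floor in one row between its walls, the steel block still on end. Set them in gently, do not drop them, and leave the solder reel, the calculator and the roll of masking tape where they are.

Things in the scene. Friction and masses are not known exactly. Their poses are not given: they have to be found in the camera images.
- tray: Open grey tray fixed on the stand, sloping 25 deg down towards the robot. Origin: centre of its underside. x: up the slope, away from the robot (inside -33 to 33 mm); y: level, along the row (inside -78 to 78 mm); z: square out of the tray, inner floor at 6 mm, top of the 6 mm thick walls at 36 mm. The row takes 145 mm with the block's 33 mm side along it; grip above the walls.
- small_can: Dark grey cylindrical resistor can, 50 mm diameter, body 62 mm high, with two brass terminals on top (78 mm in all); 0.42 kg. Stands in the tray at the start, square to its floor, touching the lower wall and off the middle of the row. Origin: centre of its underside; z up its axis.
- large_can: Dark grey cylindrical resistor can, 62 mm diameter, body 80 mm high, with two brass terminals on top (96 mm in all); 0.42 kg. Stands upright on the worktop near the front edge, left or right of the tray (similar cans far to the left behind, beside the vice, are no part of the job). Origin: centre of its underside; z up its axis.
- block: Plain grey steel block, 60 x 40 x 33 mm, 0.31 kg, standing on end (60 mm high) on the worktop near the front edge, on the other side of the tray from the large can. Own y: the 60 mm length (upright at the start), own x: the 40 mm width, own z: the 33 mm thickness. Origin: middle of one 60 x 40 face; the body reaches from z = 0 to 33 mm.
- block_mid (a point): Centre of the steel block, 30 mm from either end.
- stand: Plywood stand that carries the tray, fixed to the worktop; base board 110 x 175 x 10 mm. Origin: centre of its underside on the worktop; x away from the robot, y along the row, z up. The tray's underside centre is 34 mm above it.
- reel: Bystander: solder reel with blue flanges, 55 mm diameter, 42 mm high, beyond the left part. Origin: centre of its underside.
- calc: Bystander: dark calculator lying flat, 138 x 78 x 12 mm, beyond the right part. Origin: centre of its underside.
- tape_roll: Bystander: roll of masking tape lying flat, 92 mm diameter, 25 mm high, far to the left. Origin: centre of its underside.
There are look-alikes about, which are no part of the job. Leave any green or purple look-alike of the block alone.

How it is judged:
By the outcome, as a careful person would: the job done as asked, in the order asked, and still so for the second after the job is handed in, with the robot touching nothing.
It also fails if it takes over 67 s, if anything falls off the work surface, if the arm or the gripper's body presses on something with over 40 N, if the wrist force passes 120 N, or if a joint passes its speed limit or range.

## Working session

There is one attempt and no reset: what is moved stays moved. The work goes in short steps, Python scripts to look and compute and a tool call to move; the robot and the scene stay as the last step left them, time stands still between calls to the robot, and variables do not carry over. Pictures are saved under pics/ and viewed, at most 10 in all, crops included, and the job is handed in when it is done.

Besides the shell and the picture viewer there is one more tool, called after ">>>" by a JSON object that holds its "name" and its "arguments", one argument or row to a line. servo_tool: Moves the arm, as the interface text tells. Shifts and turns lie within -1 to 1; 1 stands for 300 mm of shift or pi rad of turn. Its arguments: {"type":"object","properties":{"series":{"type":"array"},"grip_force":{"type":"number"}},"required":["series"]}

```bash
mkdir -p pics; ls; cat > h.py <<'E'
import numpy as np, cv2
from scipy.spatial.transform import Rotation as R
from cell import get_obs, eyes, env
def cam(name):
    o=get_obs(); c=eyes.read_camera(name)
    if 'mount' in c:
        T=np.eye(4);T[:3,:3]=R.from_euler('xyz',o['tool_rot'],degrees=True).as_matrix();T[:3,3]=o['tool_pos']
        M=T@np.array(c['mount']);c['origin']=M[:3,3];c['rotation']=M[:3,:3]
    c['K']=np.array([[c['fx'],0,c['cx']],[0,c['fy'],c['cy']],[0,0,1.]])
    return c
def cloud(c):
    h,w=c['depth'].shape;u,v=np.meshgrid(np.arange(w),np.arange(h))
    p=cv2.undistortPoints(np.stack([u,v],-1).reshape(-1,1,2).astype(np.float64),c['K'],np.array(c['distortion'])).reshape(h,w,2)
    P=np.dstack([p,np.ones((h,w))])*c['depth'][...,None]
    return P@np.array(c['rotation']).T+np.array(c['origin'])
def save(c,n,crop=None,s=1):
    f=c['frame'][...,::-1]
    if crop: f=f[crop[1]:crop[3],crop[0]:crop[2]]
    cv2.imwrite('pics/'+n,cv2.resize(f,None,fx=s,fy=s,interpolation=cv2.INTER_CUBIC))
E
python3 - <<'E'
from h import *
import pickle
print(get_obs())
for n in('scene','top'):
    c=cam(n);save(c,n+'0.png',s=1.56);pickle.dump(c,open(n+'0.pkl','wb'));print(n,c['origin'],c['rotation'])
E
```

```text
pics
{'time_s': 0.0, 'qpos': array([-70.58456719,  18.43793502,  -4.0172681 ,  83.17472643,
         1.29383658,  78.5394568 ,  -3.26011932]), 'joint_velocities': array([-0.03528842, -0.04181131, -0.02920471,  0.11304009,  0.08930904,
       -0.0539976 ,  0.02934495]), 'effort': array([ 7.02802868e-05, -4.91281700e+01, -4.03968561e-01, -3.12538290e+01,
       -6.39379187e-02,  4.36984515e-02,  1.68602569e-04]), 'tool_pos': array([0.20725407, 0.61549789, 0.22147601]), 'tool_rot': array([-1.79893066e+02,  4.00742853e-03,  1.61395613e+02]), 'force': array([-0.86921358,  0.29844314,  0.42098727]), 'wrist_torque': array([ 0.01722628, -0.02061178, -0.00202219]), 'grasp_force': 0.0, 'grip_width': 0.08698971767604487}
scene [-0.56053949  0.69893539  1.03037065] [-127.20897518   -0.44476624 -117.05452587]
top [0.42217037 0.08713073 1.09834643] [-172.27758337    0.58600577  -88.51953016]
```

```bash
python3 - <<'E'
s=open('h.py').read()
s=s.replace("    c['K']=","    else: c['rotation']=R.from_euler('xyz',c['rotation'],degrees=True).as_matrix()\n    c['K']=")
open('h.py','w').write(s)
E
```

```text
(no output)
```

View pics/scene0.png

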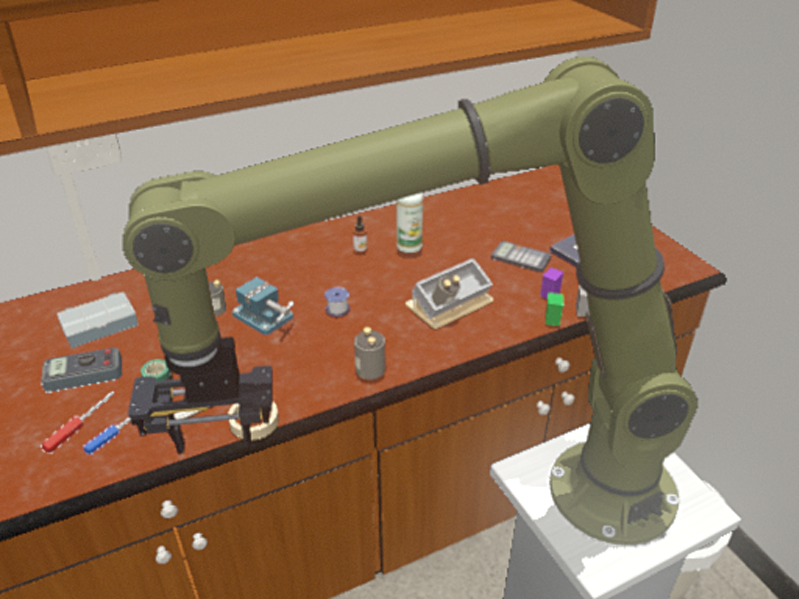

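View pics/top0.png

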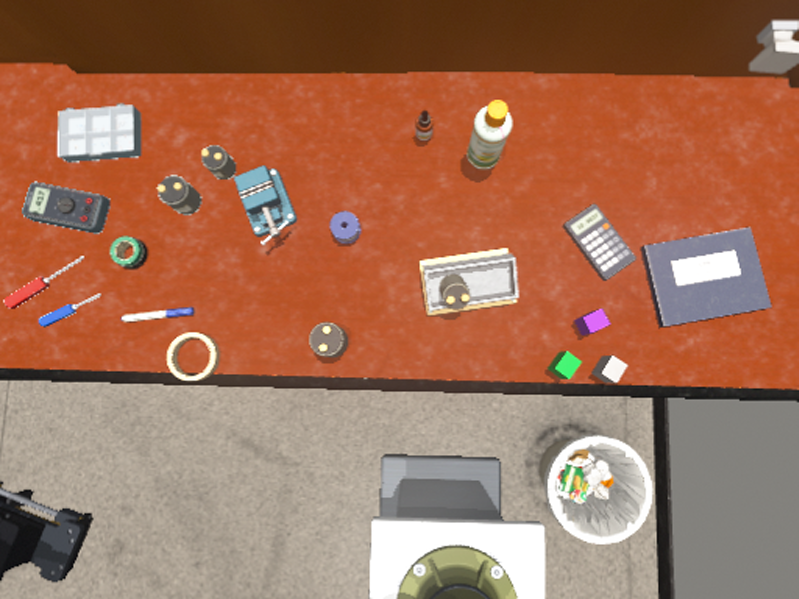

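```bash
cat > m.py <<'E'
from h import *
c=cam('top');P=cloud(c);np.save('top0.npy',P);print(c['fx'])
def reg(x0,y0,x1,y1,zl,zh):
    u0,v0,u1,v1=[int(a/1.5625) for a in(x0,y0,x1,y1)]
    Q=P[v0:v1,u0:u1].reshape(-1,3);return Q[(Q[:,2]>zl)&(Q[:,2]<zh)]
def rect(Q,n):
    r=cv2.minAreaRect((Q[:,:2]*1000).astype(np.float32));print(n,len(Q),'z',np.median(Q[:,2]).round(4),'c',np.round(r[0],1),np.round(r[1],1),round(r[2],1))
rect(reg(300,310,355,365,.07,.09),'large')
rect(reg(590,350,632,388,.055,.068),'block')
rect(reg(548,345,585,385,.045,.08),'green')
rect(reg(575,300,612,340,.045,.08),'purple')
rect(reg(415,245,522,315,.006,.014),'standbase')
rect(reg(415,245,522,315,.025,.2),'tray')
Q=reg(415,245,522,315,.02,.2)
rect(reg(330,205,360,245,.03,.06),'reel')
rect(reg(565,200,635,280,.006,.03),'calc')
Q=P[260:290,200:290].reshape(-1,3);print('table',np.median(reg(360,250,410,330,-.02,.02)[:,2]))
E
python3 m.py
```

```text
364.6882734567466
large 344 z 0.0822 c [476.4 245.2] [61.3 59. ] 2.9
block 177 z 0.0602 c [ 436.5 -274.5] [33.5 40.6] 57.2
green 187 z 0.06 c [ 441.9 -191.6] [34.5 40.3] 55.2
purple 182 z 0.06 c [ 522.9 -243.3] [32.9 40.9] 27.3
standbase 403 z 0.0101 c [603.6 -10.2] [120.8 206.6] 9.7
tray 1706 z 0.05 c [588.1 -14.3] [ 92.  167.8] 9.5
reel 252 z 0.0427 c [696.2 226.8] [53.1 53.2] 27.9
calc 1124 z 0.0123 c [ 677.5 -261.1] [137.1  99.7] 36.8
table 0.000301330304115055
```

```bash
cat >> h.py <<'E'
def TR(o=(.603,-.011,.034),yaw=9.5,tilt=25):
    # tray pose
    return np.array(o), (R.from_euler('z',yaw,degrees=True)*R.from_euler('y',-tilt,degrees=True)).as_matrix()
def toolR(Rt): return np.column_stack([Rt[:,1],Rt[:,0],-Rt[:,2]])
def rel(p,Rm):
    o=get_obs();Rc=R.from_euler('xyz',o['tool_rot'],degrees=True).as_matrix()
    d=Rc.T@(np.array(p)-o['tool_pos'])/.3;w=R.from_matrix(Rc.T@Rm).as_rotvec()/np.pi
    print('t',round(o['time_s'],2),'tool',o['tool_pos'].round(4),o['tool_rot'].round(1),'shift',d.round(4),'turn',w.round(4))
def yawdown(yaw):  # tool y at heading yaw, pointing down
    return toolR(R.from_euler('z',yaw,degrees=True).as_matrix())
E
python3 - <<'E'
from h import *
print(np.round(eyes.read_camera('wrist')['mount'],3))
o,Rt=TR()
rel(o+Rt@[0,0,.2],toolR(Rt))
E
```

```text
[[ 0.    -0.958 -0.287  0.08 ]
 [ 1.     0.    -0.     0.   ]
 [ 0.    -0.287  0.958 -0.162]
 [ 0.     0.     0.     1.   ]]
t 0.2 tool [0.2073 0.6157 0.2219] [-179.9    0.   161.4] shift [-1.6679 -1.6918  0.0241] turn [-0.1253 -0.0748  0.3382]
```

>>> {"name": "servo_tool", "arguments": {
  "series": [
    [[-0.85, -0.83, -0.15, 0, 0, 0.2, 1], [-0.85, -0.83, -0.15, 0, 0, 0.2, 1], [-0.85, -0.83, -0.15, 0, 0, 0.2, 1], [-0.85, -0.83, -0.15, 0, 0, 0.2, 1], [-0.85, -0.83, -0.15, 0, 0, 0.2, 1], [-0.85, -0.83, -0.15, 0, 0, 0.2, 1], [-0.85, -0.83, -0.15, 0, 0, 0.2, 1], [-0.85, -0.83, -0.15, 0, 0, 0.2, 1], [-0.85, -0.83, -0.15, 0, 0, 0.2, 1], [-0.85, -0.83, -0.15, 0, 0, 0.2, 1]]
  ]
}}

```text
time_s: 1.03
tool_pos: [0.3737, 0.2926, 0.2689]
tool_rot: [179.9, 0.1, 124.8]
force: [0.7, 0.3, 0.6]
grip_width: 0.0871
grasp_force: 0.0
```

```bash
python3 - <<'E'
from h import *
o,Rt=TR()
rel(o+Rt@[0,-.02,.2],toolR(Rt)); print(get_obs()['qpos'].round(0))
E
```

```text
t 1.03 tool [0.3737 0.2926 0.2689] [1.799e+02 1.000e-01 1.248e+02] shift [-1.207  -0.2335  0.18  ] turn [-0.1358 -0.0303  0.1384]
[-55.  -5.  12. 103.   1.  81.  -8.]
```

>>> {"name": "servo_tool", "arguments": {
  "series": [
    [[-1, -0.2, 0.1, -0.136, -0.03, 0.138, 1], [-1, -0.2, 0.1, -0.136, -0.03, 0.138, 1], [-1, -0.2, 0.1, -0.136, -0.03, 0.138, 1], [-1, -0.2, 0.1, -0.136, -0.03, 0.138, 1], [-1, -0.2, 0.1, -0.136, -0.03, 0.138, 1], [-1, -0.2, 0.1, -0.136, -0.03, 0.138, 1], [-1, -0.2, 0.1, -0.136, -0.03, 0.138, 1], [-1, -0.2, 0.1, -0.136, -0.03, 0.138, 1], [-1, -0.2, 0.1, -0.136, -0.03, 0.138, 1], [-1, -0.2, 0.1, -0.136, -0.03, 0.138, 1]]
  ]
}}

```text
time_s: 1.87
tool_pos: [0.4998, 0.0938, 0.2294]
tool_rot: [155.7, -0.3, 101.1]
force: [1.7, 0.8, -0.2]
grip_width: 0.0871
grasp_force: 0.0
```

```bash
python3 - <<'E'
from h import *
import pickle
o,Rt=TR()
rel(o+Rt@[0,-.02,.2],toolR(Rt)); print(get_obs()['qpos'].round(0))
c=cam('wrist');save(c,'w1.png',s=1.5);pickle.dump(c,open('w1.pkl','wb'))
P=cloud(c);q=(P-o)@Rt
m=(c['depth']>0)&(abs(q[...,0])<.06)&(abs(q[...,1])<.12)&(q[...,2]>-.01)&(q[...,2]<.1);Q=q[m]
print(len(Q),np.histogram(Q[:,2],bins=np.arange(-.01,.1,.004)))
E
```

```text
t 1.87 tool [0.4998 0.0938 0.2294] [155.7  -0.3 101.1] shift [-0.4679 -0.0301  0.0354] turn [-0.0038 -0.0052  0.0071]
[ -3. -17.  -9. 122.  -3.  51.  -0.]
5901 (array([  59,  310,  375,   81, 1647,  192,  172,  184,  226,  189,  216,
        883,  209,   45,   47,   47,   45,   45,   56,  215,  519,    1,
         20,  117,    1,    0,    0]), array([-0.01 , -0.006, -0.002,  0.002,  0.006,  0.01 ,  0.014,  0.018,
        0.022,  0.026,  0.03 ,  0.034,  0.038,  0.042,  0.046,  0.05 ,
        0.054,  0.058,  0.062,  0.066,  0.07 ,  0.074,  0.078,  0.082,
        0.086,  0.09 ,  0.094,  0.098]))
```

View pics/w1.png

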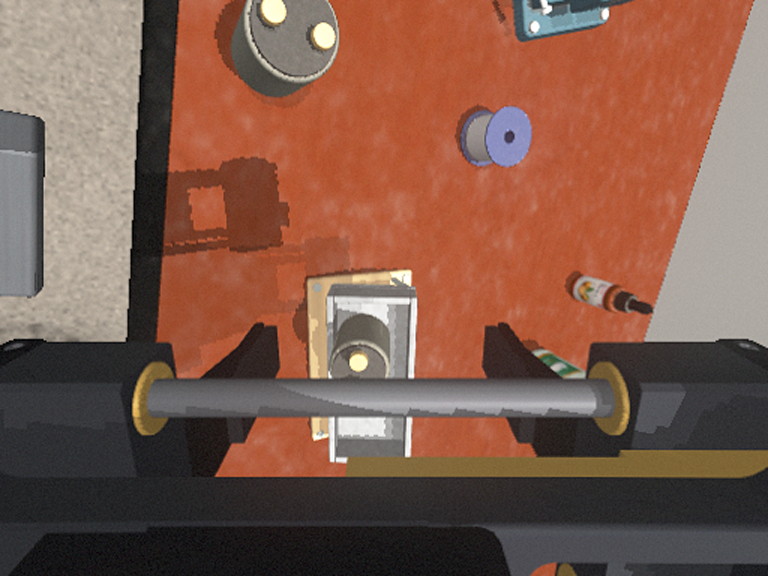

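```bash
cat > fit.py <<'E'
from h import *
import sys
from scipy.optimize import least_squares
def box(q,lo,hi):
    lo,hi=np.array(lo),np.array(hi);d=abs(q-(lo+hi)/2)-(hi-lo)/2
    return np.linalg.norm(np.maximum(d,0),axis=1)+np.minimum(d.max(1),0)
def cyl(q,x,y,r,h,z0=.006):
    d=np.column_stack([np.hypot(q[:,0]-x,q[:,1]-y)-r,abs(q[:,2]-z0-h/2)-h/2])
    return np.linalg.norm(np.maximum(d,0),axis=1)+np.minimum(d.max(1),0)
def sdf(q,yc,xc):
    t=np.maximum(box(q,[-.039,-.084,0],[.039,.084,.036]),-box(q,[-.033,-.078,.006],[.033,.078,.2]))
    return np.minimum(t,cyl(q,xc,yc,.025,.062))
def fit(P):
    p0=np.array([603,-11,34,9.5,25,20,-8.])
    f=lambda p:(TR(p[:3]/1e3,p[3],p[4]))
    o,Rt=f(p0);q=(P-o)@Rt
    W=P[(abs(q[...,0])<.037)&(abs(q[...,1])<.082)&(q[...,2]>.004)&(q[...,2]<.072)]
    def res(p):
        o,Rt=f(p);return sdf((W-o)@Rt,p[5]/1e3,p[6]/1e3)*1e3
    r=least_squares(res,p0,loss='cauchy',f_scale=1.,x_scale=[1,1,1,.5,.5,1,1],diff_step=1e-4)
    print(len(W),r.x.round(2),'med|res|',np.median(abs(res(r.x))).round(2));return r.x
if __name__=='__main__':
    import pickle
    fit(cloud(pickle.load(open('w1.pkl','rb'))))
    fit(np.load('top0.npy'))
E
python3 fit.py
```

```text
3814 [598.42 -11.47  33.61   9.81  24.78  33.17  -8.26] med|res| 0.39
1387 [604.29 -11.74  37.25   9.84  26.02  33.28 -13.84] med|res| 0.86
```

```bash
sed -i 's/o=(.603,-.011,.034),yaw=9.5/o=(.5985,-.0115,.034),yaw=9.8/' h.py; python3 - <<'E'
from h import *
o,Rt=TR()
for z in(.12,.042):rel(o+Rt@[-.008,.033,z],toolR(Rt))
E
```

```text
t 1.92 tool [0.5025 0.0797 0.2288] [155.6  -0.  100. ] shift [-0.2442 -0.0599  0.3001] turn [-0.0035 -0.0005  0.0011]
t 1.92 tool [0.5025 0.0797 0.2288] [155.6  -0.  100. ] shift [-0.2447 -0.057   0.5601] turn [-0.0035 -0.0005  0.0011]
```

>>> {"name": "servo_tool", "arguments": {
  "series": [
    [[-0.24, -0.06, 0.28, 0, 0, 0, 1], [-0.24, -0.06, 0.28, 0, 0, 0, 1], [-0.24, -0.06, 0.28, 0, 0, 0, 1], [-0.24, -0.06, 0.28, 0, 0, 0, 1], [-0.24, -0.06, 0.28, 0, 0, 0, 1], [-0.24, -0.06, 0.28, 0, 0, 0, 1]]
  ]
}}

```text
time_s: 2.42
tool_pos: [0.5321, 0.0187, 0.1465]
tool_rot: [155.7, -0.1, 100.2]
force: [-0.1, 0.0, 0.2]
grip_width: 0.0875
grasp_force: 0.0
```

```bash
python3 - <<'E'
from h import *
from fit import fit
o,Rt=TR()
rel(o+Rt@[-.008,.033,.042],toolR(Rt));print(get_obs()['qpos'].round(1))
fit(cloud(cam('wrist')))
E
```

```text
t 2.42 tool [0.5321 0.0187 0.1465] [ 1.557e+02 -1.000e-01  1.002e+02] shift [-0.0281  0.0003  0.2849] turn [-0.0039 -0.0015  0.0018]
[ -0.7  -9.5  -1.8 125.9  -5.5  39.6  11.2]
7956 [599.26 -11.23  37.23   9.8   31.64  33.17  -5.59] med|res| 0.85
```

>>> {"name": "servo_tool", "arguments": {
  "series": [
    [[-0.028, 0, 0.06, -0.004, -0.001, 0.002, 1], [-0.028, 0, 0.12, -0.004, -0.001, 0.002, 1], [-0.028, 0, 0.18, -0.004, -0.001, 0.002, 1], [-0.028, 0, 0.24, -0.004, -0.001, 0.002, 1], [-0.028, 0, 0.27, -0.004, -0.001, 0.002, 1], [-0.028, 0, 0.285, -0.004, -0.001, 0.002, 1], [-0.028, 0, 0.285, -0.004, -0.001, 0.002, 1], [-0.028, 0, 0.285, -0.004, -0.001, 0.002, 1]]
  ]
}}

```text
time_s: 3.13
tool_pos: [0.5682, 0.0162, 0.0688]
tool_rot: [155.0, -0.1, 99.8]
force: [0.1, -0.3, 0.6]
grip_width: 0.0871
grasp_force: 0.0
```

```bash
python3 - <<'E'
from h import *
o,Rt=TR()
rel(o+Rt@[-.008,.033,.042],toolR(Rt));print(get_obs()['force'])
c=cam('wrist');save(c,'w2.png',s=1.5)
E
```

```text
t 3.13 tool [0.5682 0.0162 0.0688] [ 1.55e+02 -1.00e-01  9.98e+01] shift [0.002  0.0002 0.0006] turn [ 0.0003 -0.0003 -0.0001]
[ 0.14601095 -0.28680936  0.5766934 ]
```

View pics/w2.png

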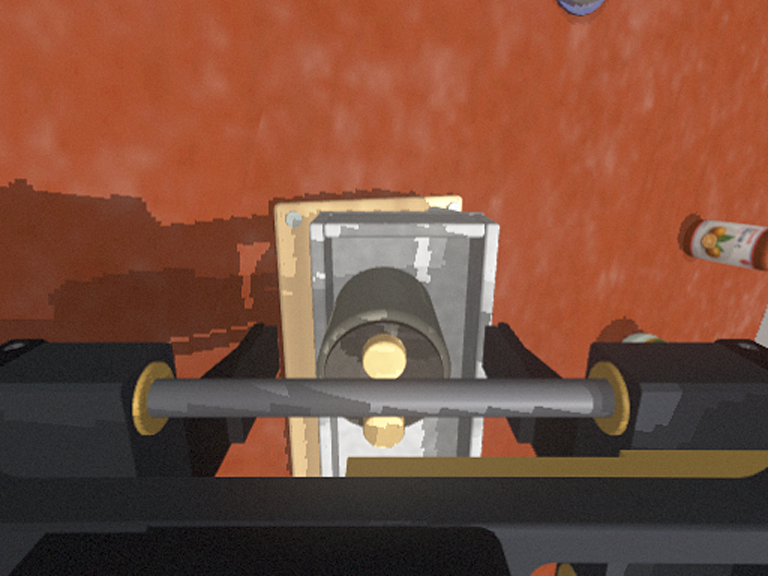

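>>> {"name": "servo_tool", "arguments": {
  "series": [
    [[0, 0, 0, 0, 0, 0, 0.5], [0, 0, 0, 0, 0, 0, 0.5], [0, 0, 0, 0, 0, 0, 0.5], [0, 0, 0, 0, 0, 0, 0.5], [0, 0, 0, 0, 0, 0, 0.5], [0, 0, 0, 0, 0, 0, 0.5], [0, 0, 0, 0, 0, 0, 0.5], [0, 0, 0, 0, 0, 0, 0.5]]
  ],
  "grip_force": 25
}}

```text
time_s: 3.85
tool_pos: [0.5693, 0.0157, 0.0689]
tool_rot: [154.8, -0.0, 99.8]
force: [4.9, 0.2, -0.3]
grip_width: 0.0488
grasp_force: 24.9
```

>>> {"name": "servo_tool", "arguments": {
  "series": [
    [[0, 0.004, -0.007, 0, 0, 0, 0.5], [0, 0.005, -0.014, 0, 0, 0, 0.5], [-0.03, 0.005, -0.016, 0, 0, 0, 0.5], [-0.06, 0.005, -0.016, 0, 0, 0, 0.5], [-0.09, 0.005, -0.016, 0, 0, 0, 0.5], [-0.12, 0.005, -0.016, 0, 0, 0, 0.5], [-0.15, 0.005, -0.016, 0, 0, 0, 0.5], [-0.158, 0.005, -0.016, 0, 0, 0, 0.5], [-0.158, 0.005, -0.016, 0, 0, 0, 0.5], [-0.158, 0.005, -0.01, 0, 0, 0, 0.5], [-0.158, 0.005, -0.005, 0, 0, 0, 0.5], [-0.158, 0.005, -0.002, 0, 0, 0, 0.5]]
  ]
}}

```text
time_s: 4.85
tool_pos: [0.5771, -0.0304, 0.069]
tool_rot: [155.0, -0.1, 99.8]
force: [3.4, 0.9, 0.7]
grip_width: 0.049
grasp_force: 24.9
```

```bash
python3 - <<'E'
from h import *
o,Rt=TR();s=get_obs()
print(((s['tool_pos']-o)@Rt*1e3).round(1),Rt.T@s['force'])
E
```

```text
[ -7.2 -15.   42. ] [ 3.45434573  0.27116315 -0.84371367]
```

>>> {"name": "servo_tool", "arguments": {
  "series": [
    [[0, 0.002, 0.002, 0, 0, 0, 0.5], [0, 0.002, 0.003, 0, 0, 0, 0.5], [0, 0.002, 0.003, 0, 0, 0, 0.5]]
  ]
}}

```text
time_s: 5.1
tool_pos: [0.5774, -0.0304, 0.0688]
tool_rot: [155.1, -0.1, 99.8]
force: [-3.4, 0.7, 7.7]
grip_width: 0.0488
grasp_force: 24.9
```

```bash
python3 - <<'E'
from h import *
o,Rt=TR();s=get_obs()
print(((s['tool_pos']-o)@Rt*1e3).round(1),Rt.T@s['force'])
E
```

```text
[ -7.  -15.1  41.7] [0.37187952 1.3064108  8.37307416]
```

>>> {"name": "servo_tool", "arguments": {
  "series": [
    [[0, 0, 0, 0, 0, 0, 0.8], [0, 0, 0, 0, 0, 0, 0.8], [0, 0, 0, 0, 0, 0, 0.8], [0, 0, 0, 0, 0, 0, 1], [0, 0, -0.05, 0, 0, 0, 1], [0, 0, -0.15, 0, 0, 0, 1], [0, 0, -0.25, 0, 0, 0, 1], [0, 0, -0.36, 0, 0, 0, 1], [0, 0, -0.36, 0, 0, 0, 1], [0, 0, -0.36, 0, 0, 0, 1], [0, 0, -0.36, 0, 0, 0, 1]]
  ]
}}

```text
time_s: 6.02
tool_pos: [0.5323, -0.0384, 0.1655]
tool_rot: [155.1, -0.1, 99.8]
force: [-0.5, -0.9, -0.4]
grip_width: 0.0872
grasp_force: 0.0
```

```bash
python3 - <<'E'
from h import *
from fit import *
import pickle
c=cam('wrist');pickle.dump(c,open('w3.pkl','wb'))
P=cloud(c)
o,Rt=TR();s=get_obs();print(((s['tool_pos']-o)@Rt*1e3).round(1))
q=(P-o)@Rt; m=(c['depth']>0)&(abs(q[...,2]-.068)<.004)&(abs(q[...,1])<.07)&(abs(q[...,0])<.045)
Q=q[m];print('smalltop',len(Q),Q.min(0),Q.max(0),np.median(Q,0))
h=np.array([.476,.245,0.])
rel(np.array([.4764,.2452,.2]),yawdown(27))
E
```

```text
[ -8.3 -15.1 148.1]
smalltop 1736 [-0.03295897 -0.03652486  0.06412436] [0.01615141 0.01151495 0.07178687] [-0.00833263 -0.0114139   0.06956484]
t 6.07 tool [ 0.532  -0.0383  0.1647] [ 1.552e+02 -1.000e-01  9.980e+01] shift [ 0.9629  0.0287 -0.1144] turn [ 0.137   0.0201 -0.0942]
```

>>> {"name": "servo_tool", "arguments": {
  "series": [
    [[0.15, 0, -0.11, 0.02, 0.003, -0.015, 1], [0.3, 0, -0.12, 0.06, 0.008, -0.03, 1], [0.96, 0.03, -0.115, 0.137, 0.02, -0.094, 1], [0.96, 0.03, -0.115, 0.137, 0.02, -0.094, 1], [0.96, 0.03, -0.115, 0.137, 0.02, -0.094, 1], [0.96, 0.03, -0.115, 0.137, 0.02, -0.094, 1], [0.96, 0.03, -0.115, 0.137, 0.02, -0.094, 1], [0.96, 0.03, -0.115, 0.137, 0.02, -0.094, 1], [0.96, 0.03, -0.115, 0.137, 0.02, -0.094, 1], [0.96, 0.03, -0.115, 0.137, 0.02, -0.094, 1], [0.96, 0.03, -0.115, 0.137, 0.02, -0.094, 1], [0.96, 0.03, -0.115, 0.137, 0.02, -0.094, 1]]
  ]
}}

```text
time_s: 7.07
tool_pos: [0.4782, 0.2419, 0.201]
tool_rot: [179.9, 0.1, 116.7]
force: [0.6, 0.2, 0.3]
grip_width: 0.0872
grasp_force: 0.0
```

```bash
python3 - <<'E'
from h import *
from fit import *
c=cam('wrist');save(c,'w4.png',s=1.5)
P=cloud(c);s=get_obs();print(s['tool_pos'],s['tool_rot'],s['qpos'].round(0))
m=(c['depth']>0)&(P[...,2]>.006)&(P[...,2]<.083)&(np.hypot(P[...,0]-.474,P[...,1]-.245)<.045);W=P[m]
r=least_squares(lambda p:cyl(W,p[0]/1e3,p[1]/1e3,.031,.08,p[2]/1e3)*1e3,[474,245,0],loss='cauchy',diff_step=1e-4)
print(len(W),r.x.round(1),np.median(abs(r.fun)))
for z in(.036,): rel([r.x[0]/1e3,r.x[1]/1e3,z],yawdown(27))
E
```

```text
[0.47817732 0.24217176 0.20127917] [1.79918883e+02 1.15146052e-01 1.16749923e+02] [-13.   6. -18. 101.   2.  74.  -5.]
2462 [476.5 246.8   1.9] 0.4376497392679368
t 7.12 tool [0.4782 0.2422 0.2013] [1.799e+02 1.000e-01 1.167e+02] shift [0.0175 0.0011 0.5509] turn [ 0.0004  0.0006 -0.0014]
```

View pics/w4.png

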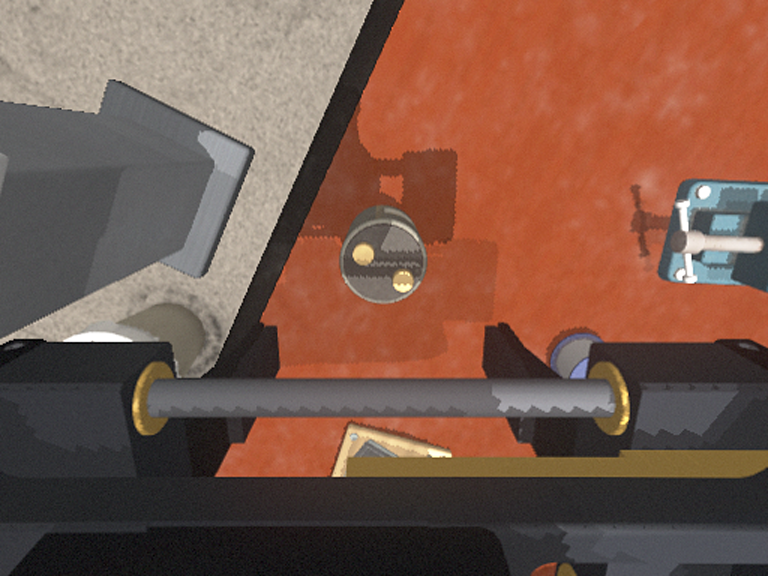

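>>> {"name": "servo_tool", "arguments": {
  "series": [
    [[0.017, 0.001, 0.08, 0, 0, 0, 1], [0.017, 0.001, 0.16, 0, 0, 0, 1], [0.017, 0.001, 0.24, 0, 0, 0, 1], [0.017, 0.001, 0.32, 0, 0, 0, 1], [0.017, 0.001, 0.4, 0, 0, 0, 1], [0.017, 0.001, 0.47, 0, 0, 0, 1], [0.017, 0.001, 0.51, 0, 0, 0, 1], [0.017, 0.001, 0.53, 0, 0, 0, 1], [0.017, 0.001, 0.547, 0, 0, 0, 1], [0.017, 0.001, 0.547, 0, 0, 0, 1], [0.017, 0.001, 0.547, 0, 0, 0, 1]]
  ]
}}

```text
time_s: 8.03
tool_pos: [0.4768, 0.249, 0.0384]
tool_rot: [179.8, 0.1, 116.9]
force: [-0.6, -0.1, 0.4]
grip_width: 0.0871
grasp_force: 0.0
```

>>> {"name": "servo_tool", "arguments": {
  "series": [
    [[0, 0, 0, 0, 0, 0, 0.6], [0, 0, 0, 0, 0, 0, 0.6], [0, 0, 0, 0, 0, 0, 0.6], [0, 0, 0, 0, 0, 0, 0.6], [0, 0, 0, 0, 0, 0, 0.6], [0, 0, 0, 0, 0, 0, 0.6], [0, 0, 0, 0, 0, 0, 0.6]]
  ],
  "grip_force": 30
}}

```text
time_s: 8.62
tool_pos: [0.4763, 0.249, 0.0379]
tool_rot: [179.8, 0.1, 116.9]
force: [0.6, 0.3, 2.4]
grip_width: 0.0609
grasp_force: 30.0
```

```bash
python3 - <<'E'
from h import *
o,Rt=TR();s=get_obs();print(s['force'])
rel([.4764,.247,.2],yawdown(27))
E
```

```text
[0.62634223 0.30799796 2.37370212]
t 8.62 tool [0.4763 0.249  0.0379] [1.798e+02 1.000e-01 1.169e+02] shift [-0.0067 -0.0013 -0.5405] turn [ 0.0009  0.0005 -0.0004]
```

>>> {"name": "servo_tool", "arguments": {
  "series": [
    [[0, 0, -0.02, 0, 0, 0, 0.6], [0, 0, -0.06, 0, 0, 0, 0.6], [0, 0, -0.13, 0, 0, 0, 0.6], [0, 0, -0.21, 0, 0, 0, 0.6], [0, 0, -0.29, 0, 0, 0, 0.6], [0, 0, -0.37, 0, 0, 0, 0.6], [0, 0, -0.45, 0, 0, 0, 0.6], [0, 0, -0.51, 0, 0, 0, 0.6], [0, 0, -0.54, 0, 0, 0, 0.6], [0, 0, -0.54, 0, 0, 0, 0.6], [0, 0, -0.54, 0, 0, 0, 0.6]]
  ]
}}

```text
time_s: 9.53
tool_pos: [0.4753, 0.2487, 0.1992]
tool_rot: [179.9, 0.1, 116.9]
force: [-1.5, -0.4, -4.2]
grip_width: 0.0607
grasp_force: 30.0
```

```bash
python3 - <<'E'
from h import *
from fit import *
c=cam('wrist');s=get_obs();P=cloud(c)
Rc=R.from_euler('xyz',s['tool_rot'],degrees=True).as_matrix();q=(P-s['tool_pos'])@Rc
q=q*[1,1,-1]  # z up
m=(c['depth']>0)&(abs(q[...,1])<.034)&(abs(q[...,0])<.05)&(q[...,2]>-.05)&(q[...,2]<.046)
W=q[m]
r=least_squares(lambda p:cyl(W,p[0]/1e3,p[1]/1e3,.031,.08,p[2]/1e3)*1e3,[0,0,-38],loss='cauchy',diff_step=1e-4)
print('can in tool',len(W),r.x.round(1),np.median(abs(r.fun)),s['force'],s['grip_width'])
o,Rt=TR()
rel(o+Rt@[0,.044,.15],toolR(Rt))
E
```

```text
can in tool 9332 [ -1.7  -0.4 -35.1] 0.3004360553955122 [ 0.25436853  0.24255775 -3.7950576 ] 0.060554883565421116
t 9.58 tool [0.4748 0.2484 0.1982] [-1.800e+02  1.000e-01  1.169e+02] shift [-0.7565 -0.1834  0.0955] turn [-0.1378 -0.0203  0.0938]
```

>>> {"name": "servo_tool", "arguments": {
  "series": [
    [[-0.05, -0.01, 0, -0.01, -0.002, 0.007, 0.6], [-0.13, -0.03, 0, -0.03, -0.004, 0.02, 0.6], [-0.22, -0.05, 0.01, -0.05, -0.007, 0.034, 0.6], [-0.31, -0.075, 0.02, -0.07, -0.01, 0.048, 0.6], [-0.4, -0.1, 0.03, -0.09, -0.013, 0.061, 0.6], [-0.49, -0.12, 0.045, -0.11, -0.016, 0.075, 0.6], [-0.58, -0.14, 0.06, -0.125, -0.018, 0.085, 0.6], [-0.66, -0.16, 0.075, -0.135, -0.02, 0.092, 0.6], [-0.72, -0.175, 0.09, -0.138, -0.02, 0.094, 0.6], [-0.75, -0.183, 0.095, -0.138, -0.02, 0.094, 0.6], [-0.75, -0.183, 0.095, -0.138, -0.02, 0.094, 0.6], [-0.75, -0.183, 0.095, -0.138, -0.02, 0.094, 0.6]]
  ]
}}

```text
time_s: 10.58
tool_pos: [0.5272, 0.0233, 0.1692]
tool_rot: [155.1, -0.2, 99.7]
force: [-0.2, 0.5, -4.7]
grip_width: 0.0609
grasp_force: 30.0
```

```bash
python3 - <<'E'
from h import *
from fit import *
import pickle
c=cam('wrist');save(c,'w5.png',s=1.5);pickle.dump(c,open('w5.pkl','wb'))
s=get_obs();P=cloud(c);o,Rt=TR()
print(((s['tool_pos']-o)@Rt*1e3).round(1),Rt.T@s['force'],s['grip_width'])
rel(o+Rt@[0,.0457,.06],toolR(Rt))
E
```

```text
[ -0.4  47.2 150.1] [-1.09974872 -0.03185711 -4.23115053] 0.06097234181335814
t 10.63 tool [0.5276 0.0241 0.1699] [ 1.55e+02 -1.00e-01  9.98e+01] shift [-0.0056  0.0014  0.3003] turn [-0.0001 -0.0007 -0.0003]
```

View pics/w5.png

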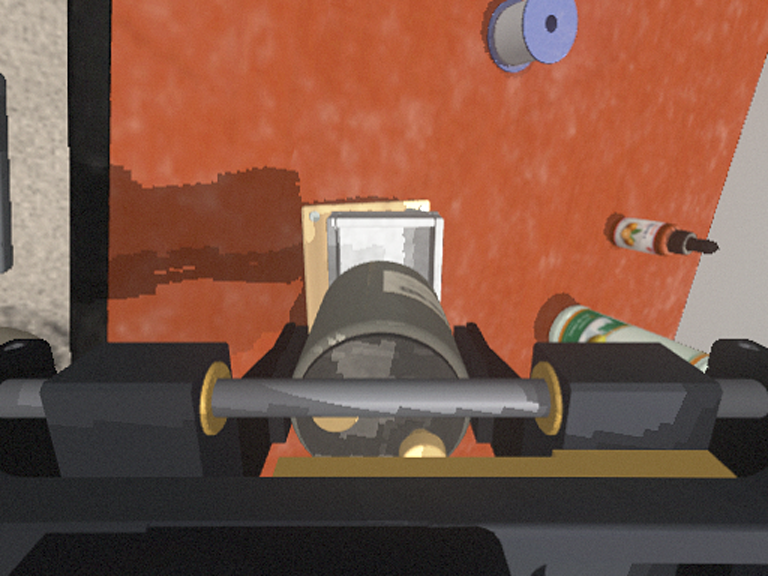

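>>> {"name": "servo_tool", "arguments": {
  "series": [
    [[-0.005, 0.002, 0.05, 0, 0, 0, 0.6], [-0.005, 0.002, 0.1, 0, 0, 0, 0.6], [-0.005, 0.002, 0.15, 0, 0, 0, 0.6], [-0.005, 0.002, 0.19, 0, 0, 0, 0.6], [-0.005, 0.002, 0.22, 0, 0, 0, 0.6], [-0.005, 0.002, 0.235, 0, 0, 0, 0.6], [-0.005, 0.002, 0.245, 0, 0, 0, 0.6], [-0.005, 0.002, 0.255, 0, 0, 0, 0.6], [-0.005, 0.002, 0.265, 0, 0, 0, 0.6], [-0.005, 0.002, 0.265, 0, 0, 0, 0.6]]
  ]
}}

```text
time_s: 11.47
tool_pos: [0.5628, 0.028, 0.0995]
tool_rot: [154.8, -0.1, 99.8]
force: [-0.8, -0.5, -4.0]
grip_width: 0.0611
grasp_force: 30.0
```

```bash
cat > st.py <<'E'
from h import *
s=get_obs();o,Rt=TR()
print(((s['tool_pos']-o)@Rt*1e3).round(1),(Rt.T@s['force']).round(1),s['grip_width'],s['tool_rot'])
E
python3 st.py
```

```text
[ 1.9 44.9 71.4] [-2.5 -0.4 -3.3] 0.06110588107410725 [ 1.54847380e+02 -1.02330092e-01  9.97757565e+01]
```

>>> {"name": "servo_tool", "arguments": {
  "series": [
    [[0.003, -0.003, 0.01, 0, 0, 0, 0.6], [0.003, -0.003, 0.02, 0, 0, 0, 0.6], [0.003, -0.003, 0.03, 0, 0, 0, 0.6], [0.003, -0.003, 0.04, 0, 0, 0, 0.6], [0.003, -0.003, 0.05, 0, 0, 0, 0.6], [0.003, -0.003, 0.06, 0, 0, 0, 0.6], [0.003, -0.003, 0.07, 0, 0, 0, 0.6], [0.003, -0.003, 0.077, 0, 0, 0, 0.6], [0.003, -0.003, 0.082, 0, 0, 0, 0.6], [0.003, -0.003, 0.082, 0, 0, 0, 0.6]]
  ]
}}

```text
time_s: 12.3
tool_pos: [0.572, 0.0304, 0.0764]
tool_rot: [154.9, -0.1, 99.8]
force: [-0.7, -0.3, -4.4]
grip_width: 0.0612
grasp_force: 30.0
```

```bash
python3 st.py
```

```text
[ 0.7 45.9 46.5] [-2.5 -0.2 -3.7] 0.06124415344679825 [ 1.54889841e+02 -1.06366044e-01  9.97729470e+01]
```

Free of contact, 2–3 mm above the floor; ease down.

>>> {"name": "servo_tool", "arguments": {
  "series": [
    [[0, 0, 0.003, 0, 0, 0, 0.6], [0, 0, 0.005, 0, 0, 0, 0.6], [0, 0, 0.007, 0, 0, 0, 0.6], [0, 0, 0.008, 0, 0, 0, 0.6], [0, 0, 0.009, 0, 0, 0, 0.6], [0, 0, 0.009, 0, 0, 0, 0.6]]
  ]
}}

```text
time_s: 12.8
tool_pos: [0.5732, 0.0306, 0.0744]
tool_rot: [154.9, -0.1, 99.8]
force: [0.4, 0.3, -4.4]
grip_width: 0.0609
grasp_force: 30.0
```

```bash
python3 st.py
```

```text
[ 1.  45.8 44.2] [-1.5  0.2 -4.1] 0.060867513986652536 [ 1.54853168e+02 -1.01335588e-01  9.97722108e+01]
```

>>> {"name": "servo_tool", "arguments": {
  "series": [
    [[0, -0.003, 0.002, 0, 0, 0, 0.6], [0, -0.005, 0.004, 0, 0, 0, 0.6], [0, -0.005, 0.005, 0, 0, 0, 0.6], [0, -0.005, 0.005, 0, 0, 0, 0.6]]
  ]
}}

```text
time_s: 13.13
tool_pos: [0.5726, 0.0306, 0.073]
tool_rot: [154.8, -0.1, 99.8]
force: [-3.5, 0.5, 2.3]
grip_width: 0.0609
grasp_force: 30.0
```

```bash
python3 st.py
```

```text
[-0.2 45.9 43.1] [-2.1  1.   3.5] 0.060949057823405955 [ 1.54835193e+02 -1.05358638e-01  9.97761395e+01]
```

>>> {"name": "servo_tool", "arguments": {
  "series": [
    [[0, -0.002, 0, 0, 0, 0, 0.6], [0, -0.003, 0, 0, 0, 0, 0.6], [0, -0.003, 0, 0, 0, 0, 0.8], [0, -0.003, 0, 0, 0, 0, 0.9], [0, -0.003, 0, 0, 0, 0, 1], [0, -0.003, 0, 0, 0, 0, 1], [0, -0.003, -0.05, 0, 0, 0, 1], [0, -0.003, -0.15, 0, 0, 0, 1], [0, -0.003, -0.25, 0, 0, 0, 1], [0, -0.003, -0.36, 0, 0, 0, 1], [0, -0.003, -0.4, 0, 0, 0, 1], [0, -0.003, -0.4, 0, 0, 0, 1]]
  ]
}}

```text
time_s: 14.13
tool_pos: [0.5232, 0.0212, 0.1852]
tool_rot: [154.4, -0.0, 99.7]
force: [0.7, -0.4, -0.6]
grip_width: 0.0867
grasp_force: 0.0
```

```bash
python3 - <<'E'
from h import *
from fit import *
c=cam('wrist');save(c,'w6.png',s=1.5)
P=cloud(c);o,Rt=TR();q=(P-o)@Rt
m=(c['depth']>0)&(q[...,2]>.045)&(q[...,2]<.09)&(abs(q[...,0])<.045)&(abs(q[...,1])<.09);W=q[m]
f=lambda p:np.minimum(cyl(W,p[0]/1e3,p[1]/1e3,.031,.08),cyl(W,p[2]/1e3,p[3]/1e3,.025,.062))*1e3
r=least_squares(f,[-1,44,-8,-15],loss='cauchy',diff_step=1e-4);print(len(W),r.x.round(1),np.median(abs(r.fun)))
rel([.4365,-.2745,.2],yawdown(-33)); rel([.4365,-.2745,.2],yawdown(-123));print(get_obs()['qpos'].round(0))
E
python3 st.py
```

```text
4586 [ -1.9  43.7  -8.5 -13.9] 1.634292038156779
t 14.18 tool [0.5225 0.0214 0.1828] [ 1.546e+02 -1.000e-01  9.980e+01] shift [-0.9234 -0.381  -0.2455] turn [ 0.1343 -0.053   0.2334]
t 14.18 tool [0.5225 0.0214 0.1828] [ 1.546e+02 -1.000e-01  9.980e+01] shift [-0.9234 -0.381  -0.2455] turn [ 0.0708 -0.163   0.7227]
[ -1. -14.  -2. 125.  -5.  43.  10.]
[1.000e-01 4.530e+01 1.641e+02] [ 0.4  0.8 -0.3] 0.08678717462007521 [ 1.54602832e+02 -6.45968362e-02  9.97504214e+01]
```

View pics/w6.png

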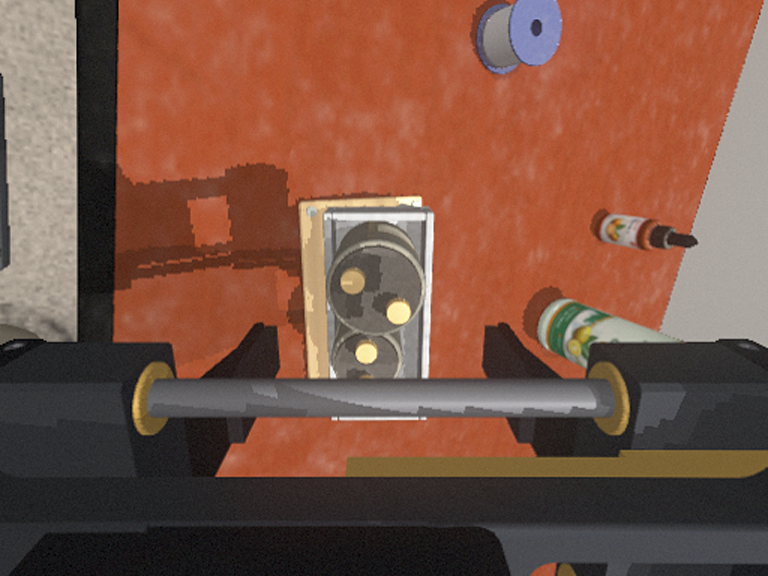

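>>> {"name": "servo_tool", "arguments": {
  "series": [
    [[-0.1, -0.04, -0.05, 0.015, -0.006, 0.026, 1], [-0.92, -0.38, -0.245, 0.134, -0.053, 0.233, 1], [-0.92, -0.38, -0.245, 0.134, -0.053, 0.233, 1], [-0.92, -0.38, -0.245, 0.134, -0.053, 0.233, 1], [-0.92, -0.38, -0.245, 0.134, -0.053, 0.233, 1], [-0.92, -0.38, -0.245, 0.134, -0.053, 0.233, 1], [-0.92, -0.38, -0.245, 0.134, -0.053, 0.233, 1], [-0.92, -0.38, -0.245, 0.134, -0.053, 0.233, 1], [-0.92, -0.38, -0.245, 0.134, -0.053, 0.233, 1], [-0.92, -0.38, -0.245, 0.134, -0.053, 0.233, 1], [-0.92, -0.38, -0.245, 0.134, -0.053, 0.233, 1]]
  ]
}}

```text
time_s: 15.1
tool_pos: [0.4358, -0.272, 0.1966]
tool_rot: [-179.7, 0.1, 57.2]
force: [0.2, 0.4, -0.2]
grip_width: 0.0871
grasp_force: 0.0
```

```bash
python3 - <<'E'
from h import *
c=cam('wrist');save(c,'w7.png',s=1.5)
P=cloud(c);m=(c['depth']>0)&(abs(P[...,2]-.06)<.006)&(np.hypot(P[...,0]-.436,P[...,1]+.275)<.04)
Q=P[m];r=cv2.minAreaRect((Q[:,:2]*1000).astype(np.float32));print(len(Q),r,np.median(Q[:,2]))
rel([r[0][0]/1e3,r[0][1]/1e3,.036],yawdown(-33));print(get_obs()['qpos'].round(0))
E
```

```text
1067 ((436.0175476074219, -273.4075927734375), (33.62737274169922, 39.40557861328125), 58.36785125732422) 0.05953211259668162
t 15.15 tool [ 0.4361 -0.2716  0.197 ] [-1.797e+02  1.000e-01  5.720e+01] shift [-0.0041  0.0056  0.5368] turn [-0.0014  0.0007  0.0013]
[ 16.   3.  13. 105.  -1.  73.  -3.]
```

View pics/w7.png

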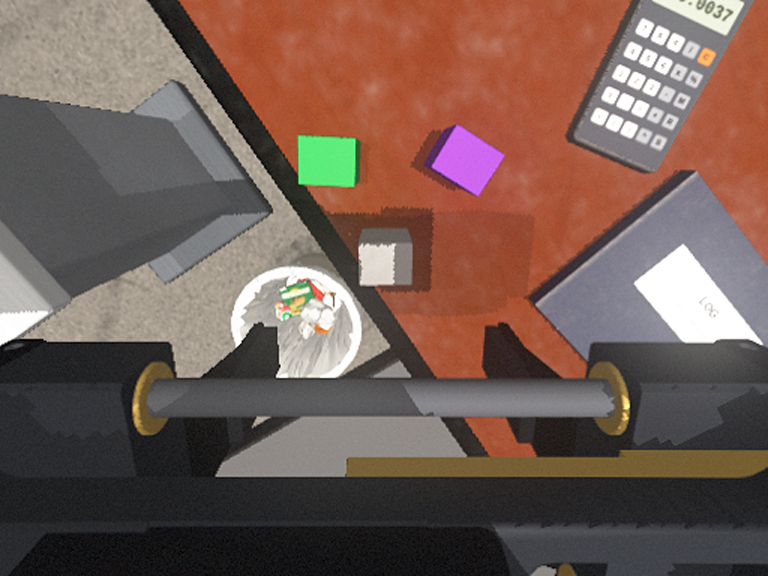

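>>> {"name": "servo_tool", "arguments": {
  "series": [
    [[-0.004, 0.005, 0.08, 0, 0, -0.004, 1], [-0.004, 0.005, 0.16, 0, 0, -0.004, 1], [-0.004, 0.005, 0.24, 0, 0, -0.004, 1], [-0.004, 0.005, 0.32, 0, 0, -0.004, 1], [-0.004, 0.005, 0.4, 0, 0, -0.004, 1], [-0.004, 0.005, 0.46, 0, 0, -0.004, 1], [-0.004, 0.005, 0.5, 0, 0, -0.004, 1], [-0.004, 0.005, 0.52, 0, 0, -0.004, 1], [-0.004, 0.005, 0.535, 0, 0, -0.004, 1], [-0.004, 0.005, 0.535, 0, 0, -0.004, 1], [-0.004, 0.005, 0.535, 0, 0, -0.004, 1]]
  ]
}}

```text
time_s: 16.07
tool_pos: [0.4366, -0.2753, 0.0386]
tool_rot: [-179.9, 0.1, 57.8]
force: [-0.8, -0.5, 0.1]
grip_width: 0.0868
grasp_force: 0.0
```

```bash
python3 - <<'E'
from h import *
rel([.436,-.2734,.036],yawdown(-32));print(get_obs()['force'])
E
```

```text
t 16.07 tool [ 0.4366 -0.2753  0.0386] [-1.799e+02  1.000e-01  5.780e+01] shift [ 0.0044 -0.0052  0.0087] turn [-0.0004  0.0007 -0.0009]
[-0.80488626 -0.53653873  0.12289584]
```

>>> {"name": "servo_tool", "arguments": {
  "series": [
    [[0.004, -0.005, 0.008, 0, 0, 0, 1], [0.004, -0.005, 0.008, 0, 0, 0, 0.6], [0.004, -0.005, 0.008, 0, 0, 0, 0.45], [0.004, -0.005, 0.008, 0, 0, 0, 0.3], [0.004, -0.005, 0.008, 0, 0, 0, 0.3], [0.004, -0.005, 0.008, 0, 0, 0, 0.3], [0.004, -0.005, 0.008, 0, 0, 0, 0.3], [0.004, -0.005, 0.008, 0, 0, 0, 0.3], [0.004, -0.005, 0.008, 0, 0, 0, 0.3], [0.004, -0.005, 0.008, 0, 0, 0, 0.3]]
  ],
  "grip_force": 30
}}

```text
time_s: 16.9
tool_pos: [0.4358, -0.2738, 0.0356]
tool_rot: [-179.9, 0.1, 57.8]
force: [1.7, -0.6, -0.7]
grip_width: 0.0398
grasp_force: 29.9
```

```bash
python3 - <<'E'
from h import *
s=get_obs();print(s['tool_pos'],s['tool_rot'],s['force'])
E
```

```text
[ 0.43581059 -0.27381816  0.03561995] [-1.79935253e+02  1.42366783e-01  5.78153424e+01] [ 1.73837397 -0.59823905 -0.67294331]
```

>>> {"name": "servo_tool", "arguments": {
  "series": [
    [[0, 0, -0.02, 0, 0, 0, 0.3], [0, 0, -0.06, 0, 0, 0, 0.3], [0, 0, -0.13, 0, 0, 0, 0.3], [0, 0, -0.21, 0, 0, 0, 0.3], [0, 0, -0.29, 0, 0, 0, 0.3], [0, 0, -0.37, 0, 0, 0, 0.3], [0, 0, -0.45, 0, 0, 0, 0.3], [0, 0, -0.52, 0, 0, 0, 0.3], [0, 0, -0.55, 0, 0, 0, 0.3], [0, 0, -0.55, 0, 0, 0, 0.3], [0, 0, -0.55, 0, 0, 0, 0.3]]
  ]
}}

```text
time_s: 17.82
tool_pos: [0.4354, -0.2731, 0.2001]
tool_rot: [-179.8, 0.1, 57.8]
force: [-0.4, 0.5, -4.1]
grip_width: 0.0397
grasp_force: 29.9
```

```bash
python3 - <<'E'
from h import *
from fit import *
c=cam('wrist');s=get_obs();P=cloud(c)
Rc=R.from_euler('xyz',s['tool_rot'],degrees=True).as_matrix();q=(P-s['tool_pos'])@Rc*[1,1,-1]
m=(c['depth']>0)&(abs(q[...,1])<.019)&(abs(q[...,0])<.03)&(q[...,2]>-.05)&(q[...,2]<.03)
W=q[m];t=W[W[:,2]>.018]
print(len(W),'top',len(t),t.min(0),t.max(0),np.median(t,0))
def f(p):
    th,ph=np.radians(p[3:5]);w=(W-p[:3]/1e3)@R.from_euler('zy',[th,ph]).as_matrix();return box(w,[-.0165,-.02,-.03],[.0165,.02,.03])*1e3
r=least_squares(f,[0,0,-5,0,0.],loss='cauchy',diff_step=1e-4,x_scale=[1,1,1,1,1]);print(r.x.round(1),np.median(abs(r.fun)))
o,Rt=TR();print(s['force'])
rel(o+Rt@[-.011,-.059,.15],toolR(Rt))
E
```

```text
4087 top 2451 [-0.00161917 -0.01899374  0.01802237] [0.01807231 0.01897953 0.02686224] [9.98413955e-03 1.44287876e-05 2.48293651e-02]
[ 0.7 -1.4 -5.  -0.  -0.1] 0.23770937746959292
[-0.62922731  0.19423363 -4.80019579]
t 17.87 tool [ 0.4349 -0.2728  0.1991] [-179.7    0.2   57.8] shift [ 0.7182 -0.0521  0.111 ] turn [-0.1344  0.0511 -0.2295]
```

>>> {"name": "servo_tool", "arguments": {
  "series": [
    [[0.05, 0, 0, -0.01, 0.004, -0.016, 0.3], [0.13, 0, 0, -0.028, 0.01, -0.045, 0.3], [0.22, -0.01, 0.01, -0.046, 0.017, -0.075, 0.3], [0.31, -0.02, 0.025, -0.064, 0.024, -0.105, 0.3], [0.4, -0.03, 0.04, -0.082, 0.031, -0.135, 0.3], [0.49, -0.04, 0.06, -0.1, 0.038, -0.165, 0.3], [0.58, -0.045, 0.08, -0.118, 0.045, -0.195, 0.3], [0.66, -0.05, 0.1, -0.13, 0.05, -0.22, 0.3], [0.7, -0.052, 0.11, -0.134, 0.051, -0.23, 0.3], [0.715, -0.052, 0.11, -0.134, 0.051, -0.23, 0.3], [0.715, -0.052, 0.11, -0.134, 0.051, -0.23, 0.3], [0.715, -0.052, 0.11, -0.134, 0.051, -0.23, 0.3]]
  ]
}}

```text
time_s: 18.87
tool_pos: [0.5368, -0.0844, 0.1669]
tool_rot: [155.0, 0.1, 99.8]
force: [-0.1, -0.4, -3.6]
grip_width: 0.04
grasp_force: 29.9
```

```bash
python3 - <<'E'
from h import *
from fit import *
o,Rt=TR()
rel(o+Rt@[-.011,-.06,.06],toolR(Rt))
E
python3 st.py
```

```text
t 18.87 tool [ 0.5368 -0.0844  0.1669] [1.55e+02 1.00e-01 9.98e+01] shift [ 0.0051 -0.0027  0.3045] turn [-0.0002  0.0006  0.0003]
[-10.2 -61.4 151.3] [-1.7 -0.4 -3.2] 0.040002966143541006 [1.55030317e+02 1.12918595e-01 9.97988156e+01]
```

>>> {"name": "servo_tool", "arguments": {
  "series": [
    [[0.004, 0, 0.05, 0, 0, 0, 0.3], [0.004, 0, 0.1, 0, 0, 0, 0.3], [0.004, 0, 0.15, 0, 0, 0, 0.3], [0.004, 0, 0.19, 0, 0, 0, 0.3], [0.004, 0, 0.22, 0, 0, 0, 0.3], [0.004, 0, 0.235, 0, 0, 0, 0.3], [0.004, 0, 0.245, 0, 0, 0, 0.3], [0.004, 0, 0.255, 0, 0, 0, 0.3], [0.004, 0, 0.262, 0, 0, 0, 0.3], [0.004, 0, 0.262, 0, 0, 0, 0.3]]
  ]
}}

```text
time_s: 19.7
tool_pos: [0.5695, -0.0769, 0.0958]
tool_rot: [155.0, 0.1, 99.9]
force: [0.2, -0.5, -4.3]
grip_width: 0.0399
grasp_force: 29.9
```

```bash
python3 st.py; python3 - <<'E'
from h import *
from fit import *
save(cam('wrist'),'w8.png',s=1.5)
E
```

```text
[ -9.9 -59.5  72.8] [-1.7 -0.6 -3.9] 0.03990046563146486 [1.54953634e+02 1.00123998e-01 9.98777809e+01]
```

View pics/w8.png

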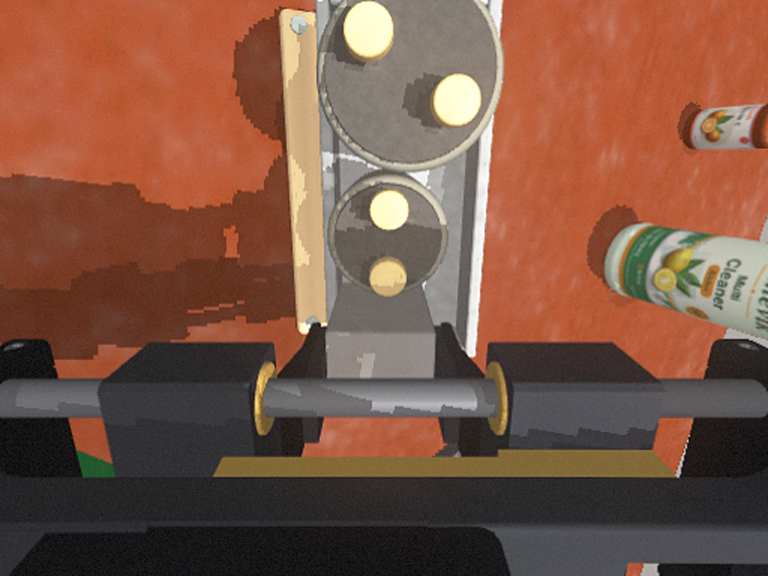

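>>> {"name": "servo_tool", "arguments": {
  "series": [
    [[0, 0, 0.01, 0, 0, 0, 0.3], [0, 0, 0.02, 0, 0, 0, 0.3], [0, 0, 0.03, 0, 0, 0, 0.3], [0, 0, 0.04, 0, 0, 0, 0.3], [0, 0, 0.05, 0, 0, 0, 0.3], [0, 0, 0.06, 0, 0, 0, 0.3], [0, 0, 0.07, 0, 0, 0, 0.3], [0, 0, 0.08, 0, 0, 0, 0.3], [0, 0, 0.088, 0, 0, 0, 0.3], [0, 0, 0.093, 0, 0, 0, 0.3], [0, 0, 0.093, 0, 0, 0, 0.3]]
  ]
}}

```text
time_s: 20.67
tool_pos: [0.5808, -0.0747, 0.07]
tool_rot: [155.0, 0.1, 99.9]
force: [-0.1, 1.2, -4.6]
grip_width: 0.0398
grasp_force: 29.9
```

```bash
python3 st.py
```

```text
[-10.3 -59.2  44.5] [-1.8  1.2 -4.2] 0.03977387691145416 [1.55001271e+02 8.78614386e-02 9.98965833e+01]
```

Still free; ease down and towards the lower wall.

>>> {"name": "servo_tool", "arguments": {
  "series": [
    [[0, -0.002, 0.003, 0, 0, 0, 0.3], [0, -0.003, 0.005, 0, 0, 0, 0.3], [0, -0.004, 0.007, 0, 0, 0, 0.3], [0, -0.005, 0.009, 0, 0, 0, 0.3], [0, -0.005, 0.0105, 0, 0, 0, 0.3], [0, -0.005, 0.0105, 0, 0, 0, 0.3]]
  ]
}}

```text
time_s: 21.17
tool_pos: [0.5809, -0.0747, 0.0669]
tool_rot: [155.0, 0.1, 99.9]
force: [-0.6, -0.5, -3.5]
grip_width: 0.0397
grasp_force: 29.9
```

```bash
python3 st.py
```

```text
[-11.6 -59.3  41.7] [-2.1 -0.4 -2.9] 0.03968214279211638 [1.54968380e+02 9.64004557e-02 9.98926641e+01]
```

>>> {"name": "servo_tool", "arguments": {
  "series": [
    [[0, 0, 0.002, 0, 0, 0, 0.3], [0, 0, 0.004, 0, 0, 0, 0.3], [0, 0, 0.004, 0, 0, 0, 0.3]]
  ]
}}

```text
time_s: 21.42
tool_pos: [0.5814, -0.0747, 0.0664]
tool_rot: [155.0, 0.1, 99.9]
force: [-3.5, -0.1, 2.5]
grip_width: 0.0402
grasp_force: 29.9
```

```bash
python3 st.py
```

```text
[-11.4 -59.4  41. ] [-2.1  0.5  3.7] 0.04015309260815818 [1.54967574e+02 8.13169734e-02 9.98935766e+01]
```

>>> {"name": "servo_tool", "arguments": {
  "series": [
    [[0, -0.002, 0, 0, 0, 0, 0.3], [0, -0.002, 0, 0, 0, 0, 0.5], [0, -0.002, 0, 0, 0, 0, 0.6], [0, -0.002, 0, 0, 0, 0, 0.8], [0, -0.002, 0, 0, 0, 0, 0.8], [0, -0.002, -0.05, 0, 0, 0, 0.8], [0, -0.002, -0.15, 0, 0, 0, 0.9], [0, -0.002, -0.25, 0, 0, 0, 1], [0, -0.002, -0.36, 0, 0, 0, 1], [0, -0.002, -0.4, 0, 0, 0, 1], [0, -0.002, -0.4, 0, 0, 0, 1]]
  ]
}}

```text
time_s: 22.33
tool_pos: [0.5326, -0.0843, 0.1789]
tool_rot: [154.5, 0.2, 99.8]
force: [1.1, -0.1, -0.7]
grip_width: 0.0861
grasp_force: 0.0
```

>>> {"name": "servo_tool", "arguments": {
  "series": [
    [[0.2, 0, -0.02, 0, 0, 0, 1], [0.4, 0, -0.02, 0, 0, 0, 1], [0.4, 0, -0.02, 0, 0, 0, 1], [0.4, 0, -0.02, 0, 0, 0, 1], [0.4, 0, -0.02, 0, 0, 0, 1], [0.4, 0, -0.02, 0, 0, 0, 1]]
  ]
}}

```text
time_s: 22.83
tool_pos: [0.5077, 0.0342, 0.1787]
tool_rot: [155.0, 0.1, 99.9]
force: [0.1, -0.2, -0.7]
grip_width: 0.0869
grasp_force: 0.0
```

```bash
python3 - <<'E'
from h import *
from fit import *
c=cam('wrist');save(c,'w9.png',crop=(150,100,380,320),s=2.6)
P=cloud(c);o,Rt=TR();q=(P-o)@Rt
m=(c['depth']>0)&(q[...,2]>.045)&(q[...,2]<.09)&(abs(q[...,0])<.045)&(abs(q[...,1])<.09);W=q[m]
f=lambda p:np.minimum(cyl(W,p[0]/1e3,p[1]/1e3,.031,.08),np.minimum(cyl(W,p[2]/1e3,p[3]/1e3,.025,.062),box(W-[p[4]/1e3,p[5]/1e3,.036],[-.02,-.0165,-.03],[.02,.0165,.03])))*1e3
r=least_squares(f,[-1,44,-8,-15,-12,-59],loss='cauchy',diff_step=1e-4);print(len(W),r.x.round(1),np.median(abs(r.fun)))
for n,y,rad,zt in(('L',.044,.022,.086),('S',-.014,.017,.068),('B',-.059,.012,.066)):
    x={'L':-.001,'S':-.008,'B':-.012}[n]
    k=(c['depth']>0)&(np.hypot(q[...,0]-x,q[...,1]-y)<rad)&(abs(q[...,2]-zt)<.006);A=q[k]
    if len(A)>50:
        a=np.linalg.lstsq(np.c_[A[:,:2],np.ones(len(A))],A[:,2],rcond=None)[0];print(n,len(A),'tilt deg',np.degrees(a[:2]).round(1),'z',np.median(A[:,2]).round(4))
E
python3 st.py
```

```text
4755 [ -1.9  43.7  -8.5 -13.9 -12.4 -59. ] 1.303651582787821
L 1278 tilt deg [ 0.3 -0.1] z 0.0879
S 106 tilt deg [ 0.8 -2.5] z 0.0698
B 312 tilt deg [-0.2  0.3] z 0.0656
[-12.9  59.8 165.7] [ 0.6 -0.1  1.1] 0.08707131410520812 [1.55022258e+02 8.27454393e-02 9.98193613e+01]
```

View pics/w9.png

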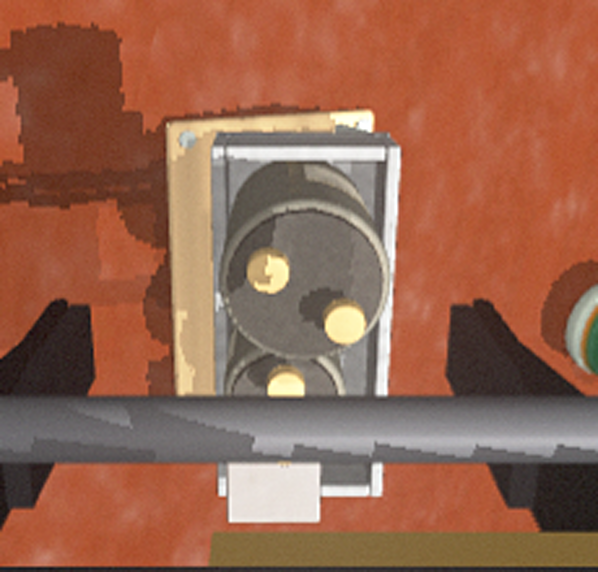

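The picture shows the large can at (305,280), the small can at (287,375) and the block on end at (275,490). They stand in one row inside the tray, and their tops are level with its floor. The gripper is clear of them.

```bash
python3 -c "
from cell import env
print(env.sign_off())"
```

```text
the job is handed in; nothing more can be done
None
```

The job is handed in: the small can was moved along, then the large can and the steel block (on end) were set in beside it, all three standing seated on the tray floor in one row, with the bystanders never touched, in about 23 s.

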